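# Check two vial slides and mark the one that binds

## Task

Push the carriages of both vial slides away from you as far as each will go, then draw both fully back home. One of them jams about half way: stand the small white pawn-shaped marker upright on the black pad of that slide, and leave the jar and the bottle where they are.

Things in the scene. Friction and masses are not known exactly. Their poses are not given: they have to be found in the camera images.
- slide_a: aluminium vial slide fixed to the bench, one of two alike, left or right: plate 260 long (x), 80 wide, 12 thick. Origin: centre of its underside, on the bench; x along its rods, away from the robot. Near end: black rubber pad 70 x 70, centre at x = -90, top 15 above the bench. Cross bars 34 above the bench at x = -48 and 125; the grey carriage runs between. One of the two binds; both look alike
- slide_b: aluminium vial slide fixed to the bench, one of two alike, left or right: plate 260 long (x), 80 wide, 12 thick. Origin: centre of its underside, on the bench; x along its rods, away from the robot. Near end: black rubber pad 70 x 70, centre at x = -90, top 15 above the bench. Cross bars 34 above the bench at x = -48 and 125; the grey carriage runs between. One of the two binds; both look alike
- carriage_a (a joint): m of travel of slide_a's carriage from home (0, by the pad) towards +x. Carriage 50 x 74, top 32 mm above bench; in its middle an upright tab 12 thick (x), 34 wide (y), top 80 above bench, centre at slide x = -5 mm + travel. Sound: runs to 0.100 at about 2 N friction. Binding: jams solid at about 0.05. Stays where left; starts at 0 to 0.025
- carriage_b (a joint): m of travel of slide_b's carriage from home (0, by the pad) towards +x. Carriage 50 x 74, top 32 mm above bench; in its middle an upright tab 12 thick (x), 34 wide (y), top 80 above bench, centre at slide x = -5 mm + travel. Sound: runs to 0.100 at about 2 N friction. Binding: jams solid at about 0.05. Stays where left; starts at 0 to 0.025
- marker: loose white plastic marker shaped like a pawn, 80 g, 70 tall: round foot 44 diameter and 8 thick, straight stem 22 diameter from 14 to 58, round head 32 diameter from 60 up. Stands upright on the bench to the left or right of the slides. Origin: centre of its underside, z up
- jar: bystander: loose pale grey jar with a blue cap, 52 diameter, 75 tall, on the opposite side of the slides from the marker. Origin: centre of its underside
- sample_bottle: bystander: loose clear, whitish bottle with a blue cap, 64 diameter, 170 tall, to the left of the slides, farther out than the marker or jar there. Origin: centre of its underside
There are look-alikes about, which are no part of the job. Leave any pink or red look-alike of the marker alone.

How it is judged (in metres and radians):
On the way, in this order (a step that is already met when the one before it is completed fails the run):
1. both carriages are out at the same time: the sound one at its far end (within 10 mm), the binding one where it jams (within 8 mm) (value of joint carriage_a above 0.09 m and value of joint carriage_b above 0.042 m), for 0.2 s.
2. both carriages are back home (within 10 mm) (value of joint each of carriage_a, carriage_b below 0.01 m), for 0.2 s.
At the end, for the whole second after the job is handed in: Both carriages are home within 10 mm, and the marker stands upright (within 10 degrees), at rest and released, on the pad of the slide that binds, its centre within 18 mm of the pad's centre along each side (all of step 2 and x of marker in the frame of slide_b between -0.108 and -0.072 m and y of marker in the frame of slide_b between -0.018 and 0.018 m and z of marker in the frame of slide_b between 0.01 and 0.02 m and angle between marker's own z axis and vertical below 0.17 rad and linear speed of marker below 0.02 m/s); the robot touches nothing.
It fails at once if the jar or the bottle is shifted by more than 30 mm (distance of any of jar, sample_bottle from where it was at the start of the episode above 0.03 m).
It also fails if it takes over 70 s, if anything falls off the work surface, if the arm or the gripper's body presses on something with over 40 N, if the wrist force passes 120 N, or if a joint passes its speed limit or range.

## Robot

A 7-joint arm with a two-finger parallel gripper is mounted at the origin on the work surface. World frame = base frame: x ahead of the robot, y to its left, z up, the work surface at z = 0. Lengths are in m, angles in degrees, forces in N, time in s.
With the tool pointing down it reaches from about 0.375 to 0.925 m from the base axis. Payload 3.1 kg.
Tool frame: the origin (TCP) lies at the very end of the fingers, on their centre line; the grasp point (between the pads) lies 19 mm behind it (ctrl.grip_depth is the distance from the TCP to the grasp point, in m); z points along the fingers, y is the line along which they close (so a half turn about z gives the same grasp; the last joint's range is limited). The gripper opens to 85 mm and grips with 20 to 120 N. Pads are 22 mm wide; open, the fingers measure 114 mm over their backs; the gripper's body (76 mm by 85 mm) begins 54 mm behind the grasp point. The pads swing forward as they close: fully open they stand 13 mm farther back than shut.
Start: joints at [57.937, 21.939, 2.515, 91.553, -1.026, 66.532, -2.859], TCP at [0.29, -0.582, 0.231] pointing down, gripper open.
Joint ranges: [-149.38, 149.38], [-23.57, 123.04], [-84.95, 90], [0, 143.3], [-89.99, 269.99], [3.08, 112.72], [-163.45, 163.45]. Speed limits (degrees/s): [159.86, 159.86, 180, 180, 180, 180, 180].

## Interface

Orientations are given as a 3x3 rotation matrix whose columns are the frame's x, y, z axes.
In Python, from cell import ctrl gives the robot as it stands. Calls block until the motion is done:
- ctrl.move_ptp(position, orientation): joint-space move of the TCP to a pose.
- ctrl.move_straight(position, v=0.15, rot=None): straight line of the TCP; rot=None keeps the orientation; v is the mean speed in m/s.
- ctrl.move_joints(angles): joint-space move.
- ctrl.set_gripper(opening): finger opening in m; the grip force is fixed at half the most; returns when the fingers have stopped.
- ctrl.sleep(seconds).
- ctrl.inverse_kinematics(position, orientation): joint angles nearest the present ones, or None.
- ctrl.state(): the state.
- ctrl.grab_frame(name): name is "side" or "top" or "wrist"; returns the picture (400x640x3 uint8, red, green, blue); there is no depth.
- ctrl.camera_info(name): a dict with "intrinsics" (3x3 intrinsics, pixels), "distortion" ([k1, k2, p1, p2, k3] as OpenCV has them; the pictures are not rectified), "origin" and "rotation" of the camera in the world. Camera axes: x right, y down, z forward; pixel columns grow to the right and rows downward; lengths in m; the calibration is good to about 2 mm. A picture is of the moment at which its call begins: read the wrist's pose just before it. camera_info takes no time and is no camera call; for the wrist camera it gives the pose at the moment of the call.
A pose or a line that the arm cannot do raises ctrl.Unreachable and nothing moves.
- ctrl.sign_off(): hands the job in; it is judged then, once.
The state is a dict: "t": time; "joints": joint angles; "dq": joint speeds; "effort": joint torques, N m; "eef_pos": TCP position; "tcp_rot": TCP orientation; "contact_force": force on the tool from outside, world axes, zero at the start; "moment": the same for the moment, N m; "finger_gap": finger opening in m; "gripper_force": force on a finger pad.
Only numpy, scipy, OpenCV 4.12 (cv2) and the standard library are available. Lean on these libraries where they do the work, as an engineer would, in place of code of your own. Each camera call takes 0.05 s, during which the arm holds its last target. There are 200 camera calls.

## Working session

There is one attempt and no reset: what is moved stays moved. The work goes in short steps, each a Python script; the robot and the scene stay as the last script left them, time stands still between calls to the robot, and variables do not carry over. Pictures are saved under pics/ and viewed, at most 10 in all, crops included, and the job is handed in when it is done.

```bash
mkdir -p pics
python3 - <<'E'
from cell import ctrl
import cv2,numpy as np
for n in("top","side"):
    f=ctrl.grab_frame(n); cv2.imwrite(f"pics/{n}0.png",f[:,:,::-1])
    i=ctrl.camera_info(n); print(n,{k:np.round(v,3).tolist() for k,v in i.items()})
print(ctrl.state()["t"],ctrl.state()["contact_force"])
E
```

```text
top {'intrinsics': [[403.661, 0.0, 312.695], [0.0, 403.661, 198.083], [0.0, 0.0, 1.0]], 'distortion': [-0.093, 0.0, 0.0, 0.0, 0.0], 'origin': [0.382, -0.037, 1.195], 'rotation': [[-0.027, -0.993, 0.116], [-1.0, 0.029, 0.013], [-0.016, -0.116, -0.993]]}
side {'intrinsics': [[371.276, 0.0, 320.123], [0.0, 371.276, 197.637], [0.0, 0.0, 1.0]], 'distortion': [-0.05, 0.0, 0.0, 0.0, 0.0], 'origin': [0.206, 0.474, 0.759], 'rotation': [[-0.837, -0.426, 0.343], [-0.546, 0.634, -0.548], [0.016, -0.646, -0.763]]}
0.1 [ 0.43022479  0.20185055 -0.63634295]
```

View pics/top0.png

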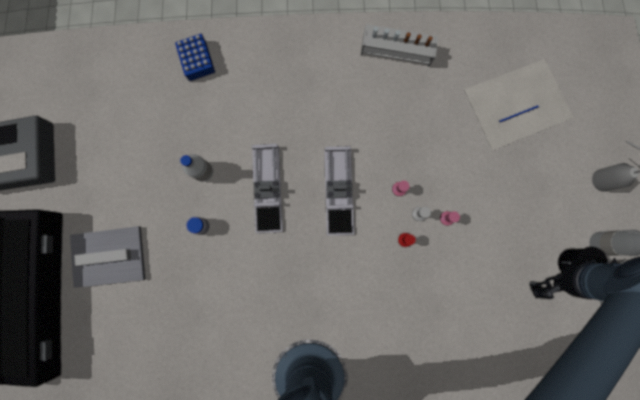

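View pics/side0.png

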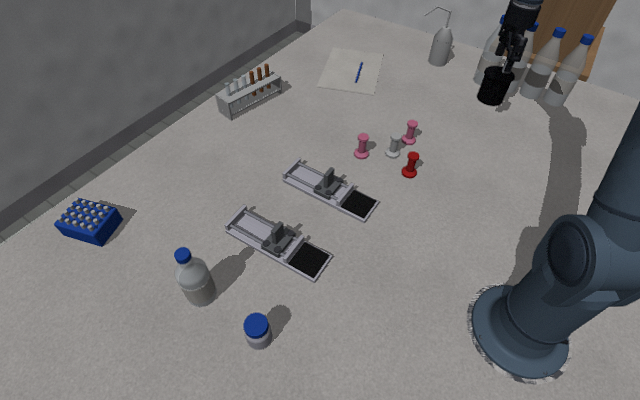

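The top view shows the slide pads at (268,218) and (340,221), the jar at (197,226) and the bottle at (195,167). The marker candidates are white (420,214), pink (401,188) and (450,218), and red (406,240). The white one fits, since the pink and red ones are look-alikes. I'll confirm that in an enlarged crop and measure.

```bash
cat > h.py <<'E'
from cell import ctrl
import cv2,numpy as np
def ray(n,uv,info=None):
    i=info or ctrl.camera_info(n)
    p=cv2.undistortPoints(np.array(uv,float).reshape(-1,1,2),np.array(i["intrinsics"]),np.array(i["distortion"])).reshape(-1,2)
    d=np.c_[p,np.ones(len(p))]@np.array(i["rotation"]).T
    return np.array(i["origin"]),d
def onz(n,uv,z,info=None):
    o,d=ray(n,uv,info); return o+d*((z-o[2])/d[:,2])[:,None]
def blobs(mask,amin=20):
    k,l,s,c=cv2.connectedComponentsWithStats(mask.astype(np.uint8))
    return [(c[j],s[j]) for j in range(1,k) if s[j,4]>=amin],l
E
python3 - <<'E'
from h import *
f=cv2.imread("pics/top0.png"); c=f[135:255,240:480]
cv2.imwrite("pics/crop0.png",cv2.resize(c,None,fx=3.3,fy=3.3,interpolation=cv2.INTER_CUBIC))
for n,(u0,v0,u1,v1) in {"top":(240,195,370,245),"side":(280,180,390,285)}.items():
    g=cv2.imread(f"pics/{n}0.png"); m=np.zeros(g.shape[:2],bool); m[v0:v1,u0:u1]=g[v0:v1,u0:u1].max(2)<45
    for ce,s in blobs(m,150)[0]: print(n,"pad",ce.round(1),s,onz(n,[ce],.015).round(4))
hsv=cv2.cvtColor(f,cv2.COLOR_BGR2HSV)
for k,uv,z in(("jar",(197,226),.075),("bottle",(187,160),.17),("pink",(401,188),.05),("pink",(450,218),.05),("red",(406,240),.05),("white",(420,214),.05)): print(k,onz("top",[uv],z).round(3))
E
```

```text
top pad [268.  218.2] [257 207  23  23 462] [[0.4643 0.1104 0.015 ]]
top pad [339.9 220.6] [329 210  23  22 464] [[ 0.4512 -0.0999  0.015 ]]
side pad [358.2 203.7] [341 190  35  28 536] [[ 0.4469 -0.0978  0.015 ]]
side pad [308.5 259.5] [288 243  41  35 784] [[0.4605 0.1114 0.015 ]]
jar [[0.443 0.304 0.075]]
bottle [[0.612 0.303 0.17 ]]
pink [[ 0.538 -0.277  0.05 ]]
pink [[ 0.447 -0.413  0.05 ]]
red [[ 0.389 -0.283  0.05 ]]
white [[ 0.461 -0.327  0.05 ]]
```

View pics/crop0.png

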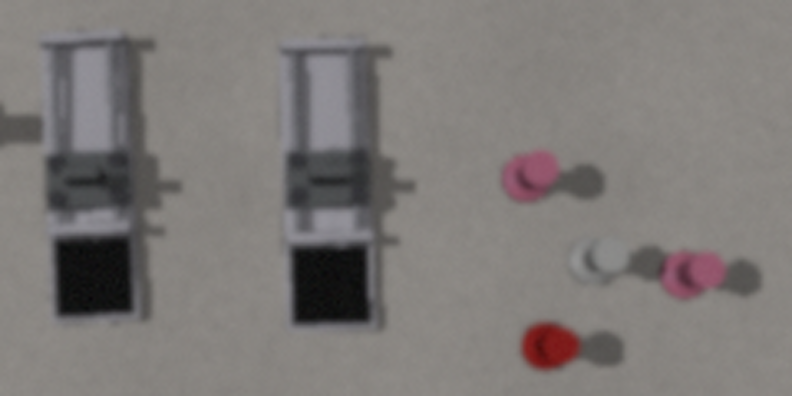

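The crop confirms the white pawn, with its foot at about px (419,213) and head at (425,213), clearly separate from the pink and red ones. The far bars centre at about (266,147) and (339,149), and the tab tops at (266,190) and (339,190). Next I'll push the right carriage by its tab.

```bash
cat >> h.py <<'E'
pads={"L":(268.,218.2),"R":(339.9,220.6)}; bars={"L":(265.8,147.1),"R":(338.8,148.6)}; tabs={"L":(266.4,189.8),"R":(339.4,189.8)}
other={"L":[.4605,.1114],"R":[.4469,-.0978]}
def slide(s):
    p=onz("top",[pads[s]],.015)[0,:2]; b=onz("top",[bars[s]],.034)[0,:2]; d=(b-p); yaw=np.arctan2(d[1],d[0])
    pad=(p+np.array(other[s]))/2; t=onz("top",[tabs[s]],.08)[0,:2]; ax=np.array([np.cos(yaw),np.sin(yaw)])
    return pad,yaw,ax,(t-pad)@ax-.085,np.linalg.norm(d)   # last: travel, check length .215
def R(a):  # tool down, closing line along angle a (rad); keep the half turn nearer the present joint 7
    best=None
    for k in(a,a+np.pi):
        y=np.array([np.cos(k),np.sin(k),0]);z=np.array([0,0,-1.]);M=np.c_[np.cross(y,z),y,z]
        q=ctrl.inverse_kinematics([.5,0,.2],M)
        if q is not None and (best is None or abs(q[6])<best[0]): best=(abs(q[6]),M)
    return best[1]
def shove(ax,sign,dist,z,step=.004,lim=15):
    d=np.r_[ax*sign,0]; p0=np.array(ctrl.state()["eef_pos"]); p0[2]=z; f0=np.array(ctrl.state()["contact_force"])@d; k=0
    fm=0
    while k<dist:
        k+=step; ctrl.move_straight(p0+d*k,v=.06)
        s=ctrl.state(); f=np.array(s["contact_force"])@d-f0
        if f<-lim: break
        fm=min(fm,f)
    s=ctrl.state(); e=np.array(s["eef_pos"])
    print("shove",sign,"cmd",round(k,4),"moved",((e-p0)@d).round(4),"f",round(f,1),"run f",round(fm,1),"gap",round(s["finger_gap"],4),"t",round(s["t"],2))
    return (e-p0)@d
def grab(s,travel):
    pad,yaw,ax,_,_=slide(s); M=R(yaw); p=pad+ax*(.085+travel)
    ctrl.set_gripper(.05); ctrl.move_ptp([*p,.15],M); ctrl.move_straight([*p,.048]); ctrl.set_gripper(0)
    st=ctrl.state(); print("grab gap",round(st["finger_gap"],4),"pad->tcp",((np.array(st["eef_pos"])[:2]-pad)@ax).round(4),"F",np.round(st["contact_force"],1),"t",round(st["t"],2))
def release():
    e=np.array(ctrl.state()["eef_pos"]); ctrl.move_straight(e,v=.05); ctrl.set_gripper(.05); e=np.array(ctrl.state()["eef_pos"]); ctrl.move_straight([e[0],e[1],.15],v=.3)
E
python3 - <<'E'
from h import *
for s in "LR": print(s,[np.round(v,4) for v in slide(s)])
print(onz("top",[(419.4,213.2)],.004),onz("top",[(424.8,212.9)],.065))
grab("R",slide("R")[3])
if .008<ctrl.state()["finger_gap"]<.02: shove(slide("R")[2],1,.11,.048); release()
E
```

```text
L [array([0.4624, 0.1109]), np.float64(0.0062), array([1.    , 0.0062]), np.float64(-0.0081), np.float64(0.209)]
R [array([ 0.4491, -0.0989]), np.float64(-0.0155), array([ 0.9999, -0.0155]), np.float64(-0.0008), np.float64(0.2106)]
[[ 0.46686308 -0.33735273  0.004     ]] [[ 0.46287739 -0.33738108  0.065     ]]
grab gap 0.011 pad->tcp 0.0867 F [ 2.7 -0.6  5.6] t 3.77
shove 1 cmd 0.104 moved 0.0976 f -21.1 run f -11.6 gap 0.0112 t 10.28
```

The right carriage ran about 98 mm, so it's the sound one. Now I'll push the left one out, pull it back home, then bring the right one home.

Run:
```python
from h import *
ok=lambda:.008<ctrl.state()["finger_gap"]<.02
grab("L",0.0)
if ok():
    ax=slide("L")[2]; m=shove(ax,1,.11,.048)
    cv2.imwrite("pics/out.png",ctrl.grab_frame("top")[135:255,240:480,::-1])
    if m<.07:
        ctrl.sleep(.3); shove(ax,-1,.075,.048); release()
        grab("R",.1)
        if ok(): shove(slide("R")[2],-1,.12,.048); release()
```

```text
grab gap 0.0115 pad->tcp 0.0858 F [-0.9 -0.8  5.8] t 13.89
shove 1 cmd 0.056 moved 0.0489 f -16.7 run f -8.3 gap 0.0111 t 17.39
shove -1 cmd 0.008 moved 0.0068 f -17.1 run f -14.5 gap 0.0111 t 18.32
grab gap 0.011 pad->tcp 0.1843 F [-3.7 -0.2  5.2] t 21.88
shove -1 cmd 0.108 moved 0.1 f -21.1 run f -11.5 gap 0.0111 t 28.63
```

The left carriage jammed at about 49 mm, so it's the binding one. Its pull-back stopped early because my force baseline was taken while the arm was still pushing. I'll pull it again from about 42 mm.

Run:
```python
from h import *
grab("L",.042)
if .008<ctrl.state()["finger_gap"]<.02: shove(slide("L")[2],-1,.07,.048); release()
# wrist look at the marker from above, side of the arm
M=R(0.0); ctrl.set_gripper(.06); ctrl.move_ptp([.465,-.337,.2],M)
cv2.imwrite("pics/w1.png",ctrl.grab_frame("wrist")[:,:,::-1])
import json
i=ctrl.camera_info("wrist"); json.dump({k:np.array(v).tolist() for k,v in i.items()},open("w1.json","w")); print(ctrl.state()["t"],ctrl.state()["eef_pos"])
```

```text
grab gap 0.0113 pad->tcp 0.128 F [-0.1 -1.2  5. ] t 32.25
shove -1 cmd 0.052 moved 0.0433 f -19.1 run f -10.4 gap 0.0112 t 35.5
38.7583 [ 0.46623177 -0.33487776  0.19989079]
```

View pics/w1.png

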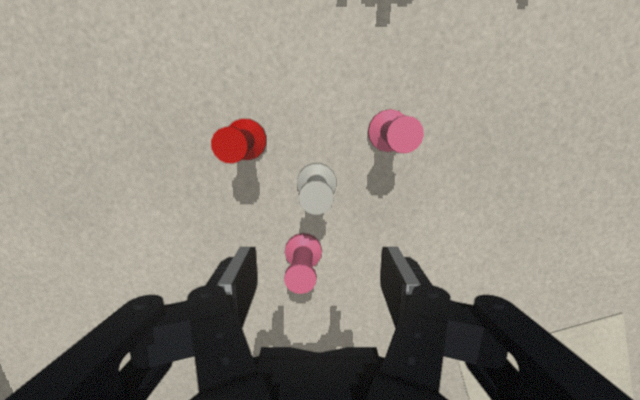

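The wrist view shows the white marker with its head at about (316,196) and foot at (317,183). Red is at (240,140), with the pinks at (395,133) and (302,260). I'll compute its position and check that the carriages are home.

Run:
```python
from h import *
import json
i=json.load(open("w1.json")); g=cv2.imread("pics/w1.png")
print("foot",onz("w",[(317,182.5)],.008,i),"head",onz("w",[(316,196)],.066,i))
print("pinks/red foot",onz("w",[(391,132),(303,251),(247,139)],.008,i).round(3))
o,d=ray("top",[(419.4,213.2)]); print("cam",i["origin"])
```

```text
foot [[ 0.46360369 -0.33746815  0.008     ]] head [[ 0.4628847  -0.33748414  0.066     ]]
pinks/red foot [[ 0.541 -0.283  0.008]
 [ 0.447 -0.419  0.008]
 [ 0.39  -0.291  0.008]]
cam [0.4645898866770709, -0.2650950152356554, 0.3418617841974468]
```

Run:
```python
from h import *
p=[.463,-.3374]
ctrl.move_straight([*p,.11],v=.2); ctrl.move_straight([*p,.018],v=.12); ctrl.set_gripper(0)
s=ctrl.state(); print("gap",s["finger_gap"],"F",np.round(s["contact_force"],1))
ctrl.move_straight([*p,.18],v=.2); print("gap",ctrl.state()["finger_gap"])
pad,yaw,ax,_,_=slide("L")
ctrl.move_ptp([*pad,.16],R(yaw-np.pi/2))
s=ctrl.state(); print("gap",s["finger_gap"],s["eef_pos"],pad,s["t"])
cv2.imwrite("pics/s2.png",ctrl.grab_frame("side")[:,:,::-1])
```

```text
gap 0.025926124851267288 F [-0.3  0.7  3.8]
gap 0.02576726120435035
gap 0.025731433833437192 [0.4631643  0.10913344 0.15989798] [0.46238545 0.11093378] 43.3
```

View pics/s2.png

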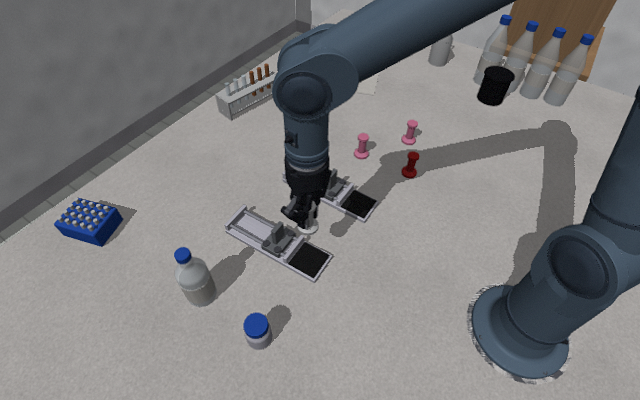

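The side view shows the marker held, with its foot at about (308,227) below the fingers. The jar and bottle are in place and both carriages look home. I'll lower it, feeling for contact, then release.

Run:
```python
from h import *
print("foot at",onz("side",[(308,228)],.144))
pad,yaw,ax,_,_=slide("L")
ctrl.move_straight([*pad,.045],v=.15); f0=ctrl.state()["contact_force"][2]; z=.045
while z>.029:
    z-=.0015; ctrl.move_straight([*pad,z],v=.04)
    f=ctrl.state()["contact_force"][2]-f0
    if f>4: break
print("z",z,"f",f,ctrl.state()["eef_pos"])
ctrl.set_gripper(.05)
e=np.array(ctrl.state()["eef_pos"]); ctrl.move_straight([e[0],e[1],.18],v=.15); ctrl.move_straight([.42,-.10,.3],v=.3)
i=ctrl.camera_info("top")
for n,sl in(("top",np.s_[130:260,180:380]),("side",np.s_[180:300,200:400])):
    cv2.imwrite(f"pics/{n}3.png",ctrl.grab_frame(n)[:,:,::-1])
a=cv2.imread("pics/top3.png")[135:255,230:360];b=cv2.imread("pics/side3.png")[165:285,210:390]
r=lambda x:cv2.resize(x,(780,int(780*x.shape[0]/x.shape[1])) ,interpolation=cv2.INTER_CUBIC)
h=lambda x:cv2.resize(x,(int(400*x.shape[1]/x.shape[0])*3//4,300),interpolation=cv2.INTER_CUBIC)
cv2.imwrite("pics/fin.png",np.hstack([h(a),h(b)])); print(ctrl.state()["t"])
```

```text
foot at [[0.4586273  0.11403715 0.144     ]]
z 0.03299999999999999 f 7.093852179801747 [0.46289481 0.11114498 0.03395572]
48.8333
```

View pics/fin.png

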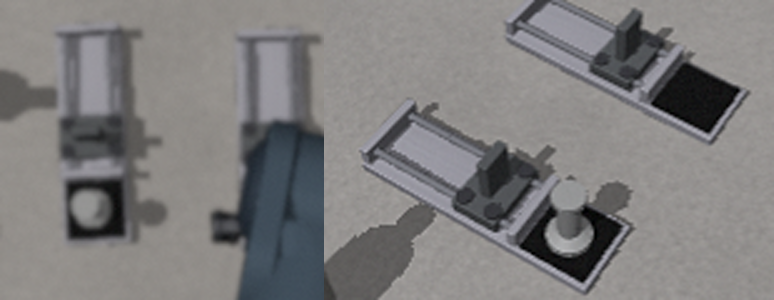

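The marker stands upright and centred on the left (binding) slide's pad, and both carriages are home by their near bars. The gripper is clear, so I'm handing in.

```bash
python3 -c "
from cell import ctrl
print(ctrl.sign_off())"
```

```text
the job is handed in; nothing more can be done
None
```

I pushed both carriages out and drew them back home. The left slide jammed at about 50 mm, so I stood the white marker upright on its pad, left the jar and bottle where they were, and handed the job in at about 49 s; no verdict was returned.

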